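# Load a lamp battery pack onto the raised slide rail

## Robot

A 6-joint arm with a two-finger parallel gripper is mounted at the origin on the work surface. World frame = base frame: x ahead of the robot, y to its left, z up, the work surface at z = 0. Lengths are in mm, angles in rad, forces in N, time in s.
With the tool pointing down it reaches from about 350 to 775 mm from the base axis. Payload 7.3 kg.
Tool frame: the origin (TCP) lies midway between the tips of the shut fingers; the grasp point (between the pads) lies 19 mm behind it; x points along the fingers, y is the direction in which the jaws open and shut, and the axes are right-handed (so a half turn about x gives the same grasp; the last joint's range is limited). The gripper opens to 92 mm and grips with 3 to 60 N. Pads are 19 mm wide; open, the fingers measure 130 mm over their backs; the gripper's body (75 mm by 190 mm) begins 47 mm behind the grasp point.
Start: joints at [-1.257, 0.342, 1.524, -0, 1.275, -0.146], TCP at [233.004, -470.486, 191.341] pointing down, gripper open.
Joint ranges: [-2.53, 2.53], [-0.77, 2.02], [0.04, 2.7], [-1, 4.14], [0.28, 2.66], [-3.11, 3.11]. Speed limits (rad/s): [2.57, 2.57, 3.14, 3.14, 3.14, 3.14].

## Interface

Orientations are given as [roll, pitch, yaw] about the fixed x, y, z axes, in that order (R = Rz(yaw) Ry(pitch) Rx(roll)).
In Python, from plant import get_obs, capture, close_job gives the robot as it stands. The module is installed in compiled form; this text tells all that it offers.
- The arm moves only by the tool send_rows, never from a script. Its argument "moves" is a list of rows, each a list of 4 numbers: the shift along the tool's x, y, z in mm, then the turn about the tool's x in degrees. In form: [[tx, ty, tz, yaw], ...]. A call has 1 to 8 rows; each row shifts and turns the commanded pose from where the row before left it, along the tool's axes as they then stand; what a row does not reach is not made up. A row lasts 1/8 s, in which the tool goes at most 62.5 mm and 10.7 degrees, less where a joint would pass 70% of its speed; a pose out of reach is approached as far as the arm can. A call with a gripper value outside its range is refused whole. "hand" is the opening, from 0 (shut) to 1 (fully open), set as the call begins (left out, the last holds). The fingers move at their own pace and stop on an object; the grip force is fixed at half the most. Time passes only in rows, so rows that do not move let the fingers close. It gives the time, the measured TCP pose, the force and the opening at its end, in the units of the state.
- get_obs(): the state, without advancing time (a new reading comes with each control period).
- capture(name): name is "scene" or "top" or "wrist"; returns a dict with "image" (384x512x3 uint8, red, green, blue), "K" (3x3 intrinsics, pixels), "position" and "attitude" of the camera in the world; the wrist camera has in their place "mount" (4x4, takes a point from camera to tool coordinates, whose origin is the TCP and whose axes are the tool frame's). Camera axes: x right, y down, z forward; pixel columns grow to the right and rows downward; lengths in mm; the calibration is good to about 2 mm. A picture is of the moment at which its call begins: read the wrist's pose just before it. There is no depth.
- close_job(): hands the job in, once; it reports no verdict.
The state is a dict: "time": time; "joint_positions": joint angles; "dq": joint speeds; "tau": joint torques, N m; "tool_pos": TCP position; "tcp_rot": TCP orientation; "contact_force": force on the tool from outside, world axes, zero at the start; "moment": the same for the moment, N m; "grip_width": finger opening in mm.
Only numpy, scipy, OpenCV 4.12 (cv2) and the standard library are available. Lean on these libraries where they do the work, as an engineer would, in place of code of your own. Each camera call takes 0.05 s, during which the arm holds its last target. There are 200 camera calls.

## Task

Lift the grey battery pack out of its charging stall and stand it upright on the open shelf to change your grip from its broad faces to its narrow ends, because the yellow guard plate beside the slide rail leaves no room for a finger at the broad faces. Then stand it upright on the narrow seat of the raised carriage, centred and square with the rail, brass contact towards the black terminal block, and once it stands there by itself, slide the carriage (it has a red handle) fully home towards the block. Never drop the pack or tip it over, and leave the orange pack, glass lens, brass ring and blue clip where they are.

Things in the scene. Friction and masses are not known exactly. Their poses are not given: they have to be found in the camera images.
- pack: The grey battery pack, an upright box 58 mm (its x) by 40 mm (its y) by 130 mm tall (z), about 0.6 kg. Origin at the centre of its underside. A brass contact covers the upper part of its +x end and wraps over the top edge there. It starts upright in one of the two stalls of the rack (either one).
- pack_contact (a point): Point on the pack at the top edge of its brass contact end (29 mm along the pack's +x from its axis, 130 mm above its underside).
- spare: An orange battery pack of the same shape and size, standing in the other stall; leave it alone. Origin at the centre of its underside.
- rack: Fixed steel charging rack, 160 (x) by 80 mm (y); origin under its centre. Two stalls at x = -37 and +37 mm, floor 15 mm above the shelf. Steel cheeks 6 mm thick, 60 mm deep, at x = -74.5, 0 and +74.5 mm, reach 140 mm above the shelf, 5 mm below the packs' tops, and close off the packs' ends (5 mm gap). Open to its +y and -y: there a pack is gripped over its broad faces, across 40 mm.
- rail: Fixed slide rail along its x on a base plate 330 by 90 mm; origin on the shelf at mid rail. A yellow guard plate stands on its +y side, x = -90 to +150 mm, face at y = +30 mm, 198 mm tall: only 10 mm from a pack on the seat, no room for a finger. The black terminal block (50 mm wide, 136 mm tall) stands at the +x end, face at x = +117 mm.
- carriage (a joint): Position of the steel carriage along the rail, m: 0 is farthest from the terminal block, 0.11 is fully home; it has friction (about 3 N) and stays where it is left. Starts between 0 and 0.03.
- seat (a point): Centre of the top of the carriage's black rubber seat, which is 50 mm along the rail and only 30 mm wide, 70 mm above the shelf; the pack overhangs it on all sides. Axes are those of the rail (x towards the terminal block, z up). Moves with the carriage.
- handle (a point): Centre of the top of the carriage's red handle, a block 20 mm (along the rail) by 28 mm by 50 mm tall on a stem, 185 mm above the shelf, 112 mm behind the seat centre. Moves with the carriage.
- lens: Domed glass lamp lens lying on the shelf, 72 mm across, 34 mm tall; origin at the centre of its underside. Leave it alone.
- lockring: Brass locking ring lying on the shelf, 76 mm across, 14 mm tall; origin at the centre of its underside. Leave it alone.
- clip: Blue plastic belt clip lying on the shelf, 90 by 32 by 16 mm; origin at the centre of its underside. Leave it alone.
Mind the look-alikes: they are no part of the job. Of the things shaped like the pack, the grey one is meant.

How it is judged (in metres and radians):
On the way, in this order (a step that is already met when the one before it is completed fails the run):
1. the grey pack stands upright on the open shelf, let go (contact force between the fingers and pack below 0.1 N and height (world z) of pack below 0.005 m and angle between pack's own z axis and vertical below 0.06 rad and linear speed of pack below 0.02 m/s), for 0.2 s.
2. the grey pack stands on the carriage seat, let go, before the carriage is home (contact force between the fingers and pack below 0.1 N and angle between pack's own z axis and vertical below 0.06 rad and angle between the x axis of pack and the x axis of seat, either way round below 0.14 rad and x of pack_contact in the frame of seat above 0.01 m and x of pack in the frame of seat between -0.012 and 0.012 m and y of pack in the frame of seat between -0.007 and 0.007 m and z of pack in the frame of seat between -0.004 and 0.004 m and linear speed of pack below 0.02 m/s and value of joint carriage below 0.09 m), for 0.2 s.
At the end, for the whole second after the job is handed in: The grey pack stands upright (within 0.06 rad) and at rest on the carriage seat, let go, centred within 12 mm along and 7 mm across the rail, square within 0.14 rad, brass contact towards the terminal block, and the carriage is home (joint above 0.105 m) (contact force between the fingers and pack below 0.1 N and angle between pack's own z axis and vertical below 0.06 rad and angle between the x axis of pack and the x axis of seat, either way round below 0.14 rad and x of pack_contact in the frame of seat above 0.01 m and x of pack in the frame of seat between -0.012 and 0.012 m and y of pack in the frame of seat between -0.007 and 0.007 m and z of pack in the frame of seat between -0.004 and 0.004 m and value of joint carriage above 0.105 m and linear speed of pack below 0.02 m/s); the robot touches nothing.
It fails at once if the grey pack is tipped over (angle between pack's own z axis and vertical above 0.7 rad).
It fails at once if the grey pack is dropped or thrown (faster than 0.5 m/s while not held) (contact force between the fingers and pack below 0.1 N and linear speed of pack above 0.5 m/s).
It fails at once if a bystander is shifted by more than 25 mm or the orange pack is tipped (distance of any of spare, lens, lockring, clip from where it was at the start of the episode above 0.025 m or angle between spare's own z axis and vertical above 0.3 rad).
It also fails if it takes over 69 s, if anything falls off the work surface, if the arm or the gripper's body presses on something with over 40 N, if the wrist force passes 120 N, or if a joint passes its speed limit or range.

## Working session

There is one attempt and no reset: what is moved stays moved. The work goes in short steps, Python scripts to look and compute and a tool call to move; the robot and the scene stay as the last step left them, time stands still between calls to the robot, and variables do not carry over. Pictures are saved under pics/ and viewed, about 8 in all and at most 12, crops included, and the job is handed in when it is done.

Besides the shell and the picture viewer there is one more tool, called after "Emit:" as name([rows], argument=value, ...), one row to a line, values as JSON. send_rows: Moves the arm, as the interface text tells. Its arguments: {"type":"object","properties":{"moves":{"type":"array","items":{"type":"array","items":{"type":"number"}}},"hand":{"type":"number"}},"required":["moves"]}

```bash
mkdir -p pics; cat > h.py <<'E'
import numpy as np, cv2
from plant import get_obs, capture, close_job
from scipy.spatial.transform import Rotation as R
def snap(n,f):
    o=get_obs(); c=capture(n); cv2.imwrite(f'pics/{f}.png',c['image'][:,:,::-1]); np.save(f'pics/{f}.npy',{'c':c,'o':o},allow_pickle=True); return c
def campose(c,o=None):
    if 'mount' in c:
        T=np.eye(4);T[:3,:3]=R.from_euler('xyz',o['tcp_rot']).as_matrix();T[:3,3]=o['tool_pos'];M=T@np.array(c['mount']);return M[:3,:3],M[:3,3]
    a=np.array(c['attitude']); 
    return (a if a.shape==(3,3) else R.from_euler('xyz',a).as_matrix()),np.array(c['position'])
def load(f): d=np.load(f'pics/{f}.npy',allow_pickle=True).item(); return d['c'],d['o']
def ray(f,uv,z):
    c,o=load(f);Rm,p=campose(c,o);uv=np.atleast_2d(uv).astype(float)
    d=(Rm@np.linalg.inv(c['K'])@np.c_[uv,np.ones(len(uv))].T).T
    return p+d*((z-p[2])/d[:,2])[:,None]
def proj(f,P):
    c,o=load(f);Rm,p=campose(c,o);q=(np.atleast_2d(P)-p)@Rm@np.array(c['K']).T;return q[:,:2]/q[:,2:]
E
python3 - <<'E'
from h import *
print(get_obs())
a=snap('top','top0');b=snap('scene','sc0')
for c in(a,b):print(c['K'],c['position'],c['attitude'])
im=np.hstack([cv2.imread('pics/top0.png'),cv2.imread('pics/sc0.png')])
cv2.imwrite('pics/both.png',cv2.resize(cv2.imread('pics/top0.png'),(800,600),interpolation=cv2.INTER_CUBIC))
E
```

```text
{'time': 0.0, 'joint_positions': array([-1.25701124e+00,  3.42719117e-01,  1.52502679e+00,  1.04238300e-05,
        1.27538366e+00, -1.46013829e-01]), 'dq': array([ 1.83369714e-03, -1.06668850e-03,  5.69777806e-04,  7.85210265e-04,
        3.36778049e-04, -5.48548264e-05]), 'tau': array([ 1.27303123e-03, -4.31237090e+01, -2.44217956e+01,  7.18262047e-02,
        5.59492351e-02, -1.44049159e-04]), 'tool_pos': array([ 232.85104104, -470.0232121 ,  190.64346072]), 'tcp_rot': array([-1.72329554,  1.56925938,  1.87809298]), 'contact_force': array([-0.13886788,  0.02354467, -0.74622313]), 'moment': array([ 0.04693187, -0.02542824,  0.02107103]), 'grip_width': 91.8324279528252}
[[420.74341311   0.         252.76669835]
 [  0.         420.74341311 191.00599495]
 [  0.           0.           1.        ]] [ 426.94923866    2.07237575 1318.52871378] [-3.02501421 -0.01118618 -1.59678857]
[[466.26032872   0.         250.98019996]
 [  0.         466.26032872 198.41584186]
 [  0.           0.           1.        ]] [898.68466935 460.99590348 991.96350429] [-2.56269148  0.01253797  2.52831482]
```

View pics/both.png

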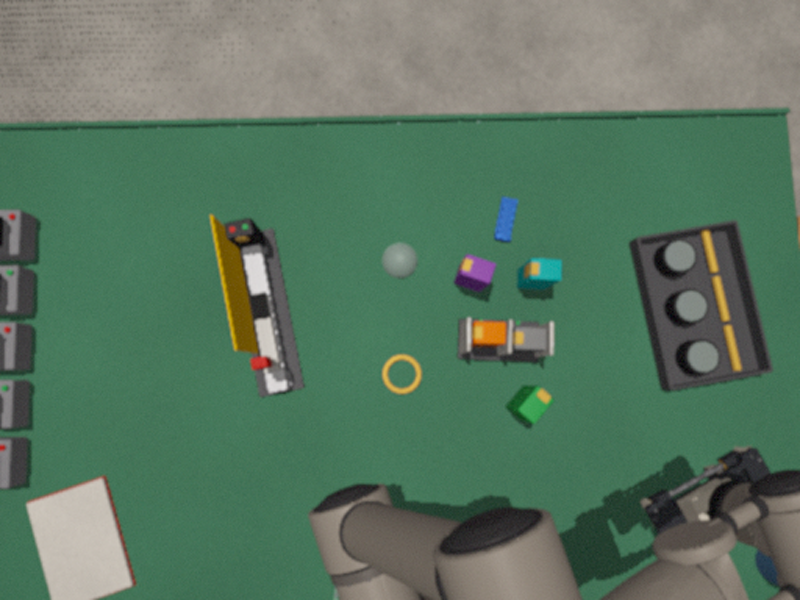

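View pics/sc0.png

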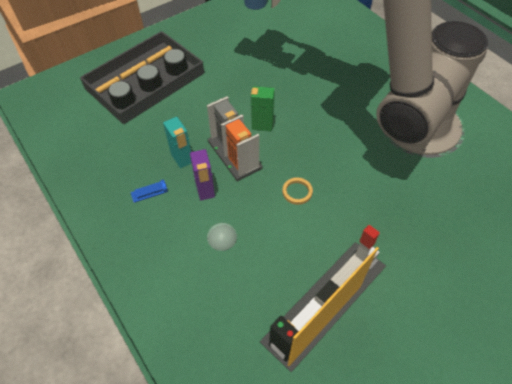

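The top view shows the grey pack in the right-hand stall at about (533,337) in the 800 px image, with its brass contact on the left, towards world +y. The orange pack is at (490,333). The rail runs along the left: block (243,230), seat (259,305), handle (262,362). The scene view agrees with this. Next I'll measure these.

```bash
python3 - <<'E'
from h import *
im=cv2.imread('pics/top0.png');s=0.64
def q(n,u,z):
    print(n,ray('top0',np.array(u)*s,z).round(0)[:,:2].tolist())
q('packtop',[[514,323],[551,323],[551,351],[514,351]],145)
q('cheeks',[[468,321],[511,321],[551,322]],140)
q('green,teal tops',[[533,400],[543,272]],130); q('purple',[[478,272]],130)
q('lens',[[400,260]],17);q('ring',[[402,374]],7)
hsv=cv2.cvtColor(im,cv2.COLOR_BGR2HSV)
r=((hsv[...,0]<8)|(hsv[...,0]>172))&(hsv[...,1]>150)&(hsv[...,2]>90)
n,l,st,ce=cv2.connectedComponentsWithStats(r.astype('u1'));print([(st[i],ce[i]) for i in range(1,n) if st[i,4]>20])
y=((abs(hsv[...,0].astype(int)-22)<8)&(hsv[...,1]>170)&(hsv[...,2]>70)).astype('u1');y[:,200:]=0
c=max(cv2.findContours(y,0,1)[0],key=cv2.contourArea);print('guard',cv2.approxPolyDP(c,3,True)[:,0].tolist())
q('seat',[[259,305]],70);q('handle',[[260,363]],185);q('block',[[241,231]],136)
o=get_obs();print(R.from_euler('xyz',o['tcp_rot']).as_matrix().round(3))
c=capture('wrist');print(c['mount'],c['K'])
crop=im[130:265,125:215];crop2=im[190:240,285:365]
cv2.imwrite('pics/cr.png',np.hstack([cv2.resize(crop,(400,600),interpolation=2),cv2.copyMakeBorder(cv2.resize(crop2,(400,250),interpolation=2),0,350,0,0,0)]))
E
```

```text
packtop [[514.0, -227.0], [513.0, -293.0], [463.0, -291.0], [464.0, -225.0]]
cheeks [[520.0, -145.0], [519.0, -223.0], [515.0, -295.0]]
green,teal tops [[376.0, -257.0], [608.0, -288.0]]
purple [[611.0, -168.0]]
lens [[656.0, -29.0]]
ring [[429.0, -27.0]]
[(array([161, 228,  12,   8,  77], dtype=int32), array([166.11688312, 231.79220779]))]
guard [[135, 138], [150, 223], [164, 225], [153, 160]]
seat [[567.0, 244.0]]
handle [[454.0, 220.0]]
block [[696.0, 263.0]]
[[-0.     0.444 -0.896]
 [ 0.001 -0.896 -0.444]
 [-1.    -0.001 -0.   ]]
[[-3.25054152e-04 -3.11317945e-01  9.50305757e-01 -1.93877369e+02]
 [ 9.99999945e-01 -1.56635253e-04  2.90738814e-04  1.16475504e-01]
 [ 5.83391724e-05  9.50305799e-01  3.11317979e-01 -8.59169957e+01]
 [ 0.00000000e+00  0.00000000e+00  0.00000000e+00  1.00000000e+00]] [[314.61294204   0.         256.28294555]
 [  0.         314.61294204 191.86291731]
 [  0.           0.           1.        ]]
```

View pics/cr.png

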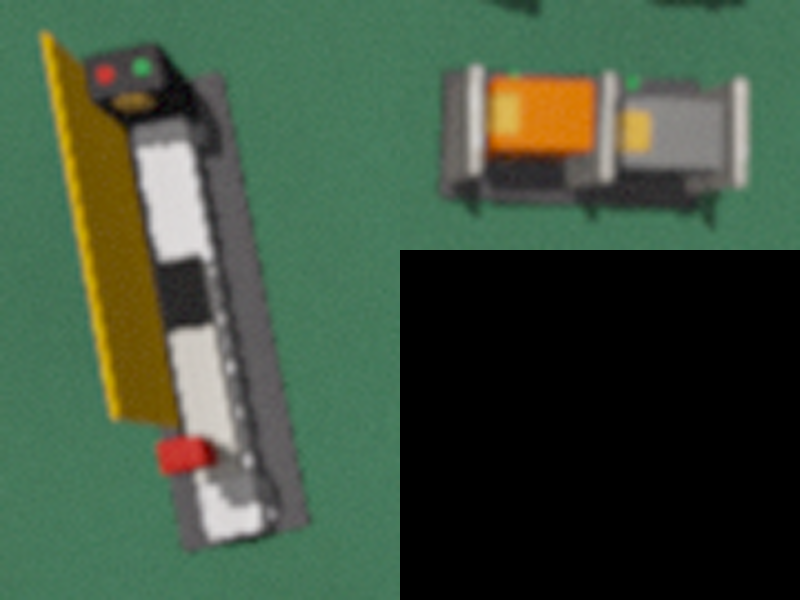

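```bash
python3 - <<'E'
from h import *
f=lambda x,y:[ (x-400)/5+285,y/5+190]
ch=ray('top0',[f(477,120),f(608,127),f(740,133)],140);print(ch.round(1))
d=ch[0]-ch[2];print('rack axis yaw',np.degrees(np.arctan2(d[1],d[0])))
print('pack',ray('top0',[f(671,132)],145),'orange',ray('top0',[f(540,115)],145))
g=lambda x,y:[x*90/400+125,y*135/600+130]
gu=ray('top0',[g(47,35),g(115,417)],198);print('guard top',gu,np.degrees(np.arctan2(*(gu[0]-gu[1])[1::-1])))
b=ray('top0',[g(220,75),g(308,522),g(183,550)],3);print('base',b,np.degrees(np.arctan2(*(b[0]-b[1])[1::-1])))
print('seat',ray('top0',[g(184,294)],70),'handle',ray('top0',[g(183,455)],185))
E
```

```text
[[ 496.3 -146.6  140. ]
 [ 490.6 -220.1  140. ]
 [ 485.3 -294.2  140. ]]
rack axis yaw 85.72132714121742
pack [[ 486.59832486 -254.29947229  145.        ]] orange [[ 497.95483647 -181.37414706  145.        ]]
guard top [[710.75030931 300.24577711 198.        ]
 [476.93664044 258.36926218 198.        ]] 10.154133598341755
base [[728.00596372 228.56254564   3.        ]
 [409.23511907 168.8254325    3.        ]
 [392.22378705 255.68424311   3.        ]] 10.614025875656242
seat [[563.69401675 241.741326    70.        ]] handle [[453.63955492 220.47815387 185.        ]]
```

Emit:
send_rows([
  [-18, 0, 0, -9.9],
  [-18, 0, 0, -9.9],
  [-18, 0, 0, -9.9],
  [-18, 0, 0, -9.9],
  [-18, 0, 0, -9.9],
  [-18, 0, 0, -9.8],
], hand=1)

```text
time: 0.9
tool_pos: [232.9, -470.3, 299.6]
tcp_rot: [-2.765, 1.57, 1.878]
contact_force: [-0.1, -0.7, -0.3]
grip_width: 91.9
```

Emit:
send_rows([
  [0, 30, -29, 0],
  [0, 30, -29, 0],
  [0, 30, -29, 0],
  [0, 30, -29, 0],
  [0, 30, -29, 0],
  [0, 30, -29, 0],
  [0, 30, -29, 0],
  [0, 27, -29, 0],
])

```text
time: 1.9
tool_pos: [487.8, -256.0, 298.9]
tcp_rot: [-1.995, 1.57, 2.641]
contact_force: [0.6, -0.2, -0.8]
grip_width: 91.7
```

```bash
cat >> h.py <<'E'
def st():
    o=get_obs();M=R.from_euler('xyz',o['tcp_rot']).as_matrix();print('t',round(o['time'],2),'tcp',o['tool_pos'].round(1),'jaw',round(np.degrees(np.arctan2(M[1,1],M[0,1])),2),'down',M[:,0].round(4),'j6',o['joint_positions'][5].round(2),'F',o['contact_force'].round(1),'w',round(o['grip_width'],1))
E
python3 - <<'E'
from h import *
st();snap('wrist','w1')
print(proj('w1',[[487,-256,145],[519,-256,145]]))
E
```

```text
t 1.9 tcp [ 487.8 -256.   298.9] jaw -4.35 down [-6.e-04  3.e-04 -1.e+00] j6 -0.55 F [ 0.6 -0.2 -0.8] w 91.7
[[254.77488182 167.88067336]
 [282.94540879 165.79682922]]
```

View pics/w1.png

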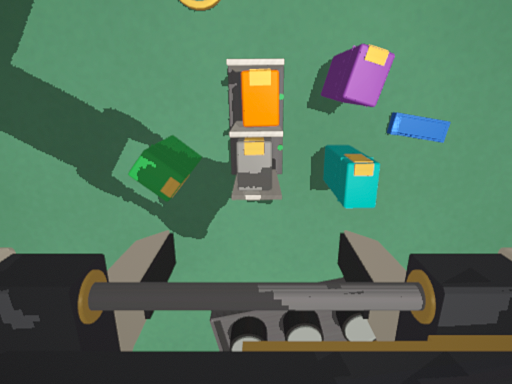

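The wrist view shows the grey pack's top centred at about (254,165). The prediction was (254.8,168), so the tool is aligned. The fingers will pass clear of the green and teal packs. Descending to grip.

Emit:
send_rows([
  [40, 0, 0, 0],
  [40, 0, 0, 0],
  [40, 0, 0, 0],
  [30, 0, 0, 0],
  [25, 0, 0, 0],
  [15, 0, 0, 0],
  [12, 0, 0, 0],
  [0, 0, 0, 0],
])

```text
time: 2.95
tool_pos: [486.7, -257.1, 96.9]
tcp_rot: [-2.082, 1.57, 2.554]
contact_force: [-0.2, -0.1, 0.3]
grip_width: 91.7
```

Emit:
send_rows([
  [0, 0, 0, 0],
  [0, 0, 0, 0],
  [0, 0, 0, 0],
  [0, 0, 0, 0],
  [0, 0, 0, 0],
  [0, 0, 0, 0],
  [0, 0, 0, 0],
  [0, 0, 0, 0],
], hand=0)

```text
time: 3.95
tool_pos: [486.8, -257.1, 97.4]
tcp_rot: [-1.554, 1.57, 3.082]
contact_force: [-2.1, -0.4, 1.4]
grip_width: 39.8
```

Emit:
send_rows([
  [-5, 0, 0, 0],
  [-15, 0, 0, 0],
  [-25, 0, 0, 0],
  [-35, 0, 0, 0],
  [-35, 0, 0, 0],
  [-35, 0, 0, 0],
  [-25, 0, 0, 0],
  [-5, 0, 0, 0],
])

```text
time: 4.95
tool_pos: [487.5, -257.5, 279.5]
tcp_rot: [1.033, 1.567, -0.614]
contact_force: [-0.3, 0.4, -7.0]
grip_width: 40.0
```

```bash
python3 - <<'E'
from h import *
st();snap('scene','sc1')
E
```

```text
t 4.95 tcp [ 487.5 -257.5  279.5] jaw -4.35 down [ 0.0032 -0.0023 -1.    ] j6 -0.55 F [-0.3  0.4 -7. ] w 40.0
```

View pics/sc1.png

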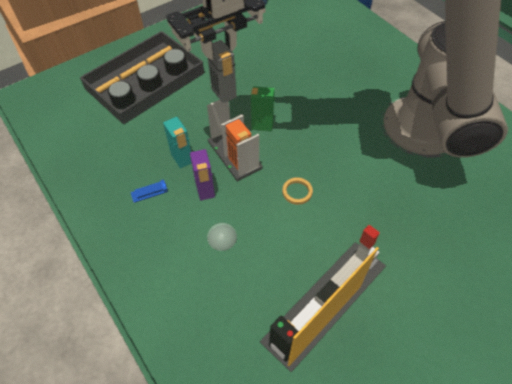

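The pack is held, upright, above the rack, and the wrist reads its weight (7 N). Carrying it to the open shelf and turning it.

Emit:
send_rows([
  [0, 2, -20, 0],
  [0, 3, -40, 0],
  [0, 4, -50, 0],
  [0, 5, -55, 0],
  [0, 5, -55, 0],
  [0, 4, -50, 0],
  [0, 3, -40, 0],
  [0, 1, -20, 0],
])

```text
time: 6.0
tool_pos: [537.9, 72.8, 275.9]
tcp_rot: [-1.693, 1.568, 2.946]
contact_force: [-0.8, -0.7, -6.7]
grip_width: 39.9
```

Emit:
send_rows([
  [0, 0, 0, 5],
  [0, 0, 0, 10],
  [0, 0, 0, 10.3],
  [0, 0, 0, 10],
  [0, 0, 0, 10],
  [0, 0, 0, 10],
  [0, 0, 0, 10],
  [0, 0, 0, 10],
])

```text
time: 7.0
tool_pos: [538.2, 69.8, 276.3]
tcp_rot: [-0.079, 1.569, -3.046]
contact_force: [0.3, 0.2, -6.7]
grip_width: 39.8
```

Emit:
send_rows([
  [20, 0, 0, 0],
  [30, 0, 0, 0],
  [35, 0, 0, 0],
  [35, 0, 0, 0],
  [30, 0, 0, 0],
  [18, 0, 0, 0],
  [10, 0, 0, 0],
  [0, 0, 0, 0],
])

```text
time: 8.0
tool_pos: [538.3, 69.8, 98.7]
tcp_rot: [-0.119, 1.569, -3.08]
contact_force: [-0.3, -0.0, -6.7]
grip_width: 39.4
```

```bash
python3 - <<'E'
from h import *
st()
E
```

```text
t 8.0 tcp [538.3  69.8  98.7] jaw -79.67 down [-1.7e-03 -1.0e-04 -1.0e+00] j6 1.38 F [-0.3 -0.  -6.7] w 39.4
```

Emit:
send_rows([
  [6, 0, 0, 0],
  [4, 0, 0, 0],
  [3, 0, 0, 0],
  [1.5, 0, 0, 0],
  [0, 0, 0, 0],
])

```text
time: 8.62
tool_pos: [538.9, 69.8, 84.8]
tcp_rot: [0.859, 1.571, -2.102]
contact_force: [0.3, 0.4, -6.3]
grip_width: 39.5
```

Emit:
send_rows([
  [1, 0, 0, 0],
  [1, 0, 0, 0],
  [0, 0, 0, 0],
])

```text
time: 9.0
tool_pos: [538.9, 69.8, 82.8]
tcp_rot: [1.698, 1.571, -1.263]
contact_force: [-0.4, -0.2, -6.2]
grip_width: 39.6
```

Emit:
send_rows([
  [0.7, 0, 0, 0],
  [0.7, 0, 0, 0],
  [0, 0, 0, 0],
])

```text
time: 9.38
tool_pos: [539.3, 69.9, 82.6]
tcp_rot: [2.943, 1.569, -0.018]
contact_force: [-3.5, 0.6, 5.3]
grip_width: 39.6
```

Touchdown. Releasing.

Emit:
send_rows([
  [0, 0, 0, 0],
  [0, 0, 0, 0],
  [0, 0, 0, 0],
  [0, 0, 0, 0],
  [0, 0, 0, 0],
  [0, 0, 0, 0],
  [0, 0, 0, 0],
  [0, 0, 0, 0],
], hand=1)

```text
time: 10.38
tool_pos: [538.9, 69.8, 81.4]
tcp_rot: [1.594, 1.571, -1.367]
contact_force: [-0.5, -1.1, 0.0]
grip_width: 92.2
```

Emit:
send_rows([
  [-30, 0, 0, 0],
  [-50, 0, 0, 0],
  [-50, 0, 0, 0],
  [-50, 0, 0, 0],
  [-30, 0, 0, 0],
  [0, 0, 0, 0],
])

```text
time: 11.12
tool_pos: [540.0, 69.9, 294.0]
tcp_rot: [2.936, 1.565, -0.025]
contact_force: [-0.1, -0.1, -0.2]
grip_width: 91.8
```

Emit:
send_rows([
  [0, 0, 0, -10],
  [0, 0, 0, -10],
  [0, 0, 0, -10],
  [0, 0, 0, -10],
  [0, 0, 0, -10],
])

```text
time: 11.75
tool_pos: [538.3, 69.8, 289.7]
tcp_rot: [-1.042, 1.568, -3.124]
contact_force: [0.5, -0.4, -0.1]
grip_width: 91.7
```

Emit:
send_rows([
  [0, 0, 0, -10],
  [0, 0, 0, -10],
  [0, 0, 0, -10],
  [0, 0, 0, -10],
  [0, 0, 0, 0],
])

```text
time: 12.38
tool_pos: [538.4, 69.8, 290.0]
tcp_rot: [-1.731, 1.568, -3.123]
contact_force: [-0.2, -0.0, -0.8]
grip_width: 91.9
```

```bash
python3 - <<'E'
from h import *
st();snap('wrist','w2');snap('scene','sc2')
a=np.radians(10.4);c=np.array([539,70,0]);x=np.array([np.cos(a),np.sin(a),0]);y=np.array([-np.sin(a),np.cos(a),0])
print(proj('w2',[c+x*i*29+y*j*20+[0,0,130] for i,j in((1,1),(1,-1),(-1,-1),(-1,1))]).round(0).tolist())
cv2.imwrite('pics/v2.png',np.hstack([cv2.resize(cv2.imread(f'pics/{n}.png'),(400,300),interpolation=3) for n in('w2','sc2')]))
E
```

```text
t 12.38 tcp [538.4  69.8 290. ] jaw 10.25 down [-0.0024 -0.     -1.    ] j6 -0.19 F [-0.2 -0.  -0.8] w 91.9
[[282.0, 149.0], [281.0, 183.0], [232.0, 183.0], [231.0, 149.0]]
```

View pics/v2.png

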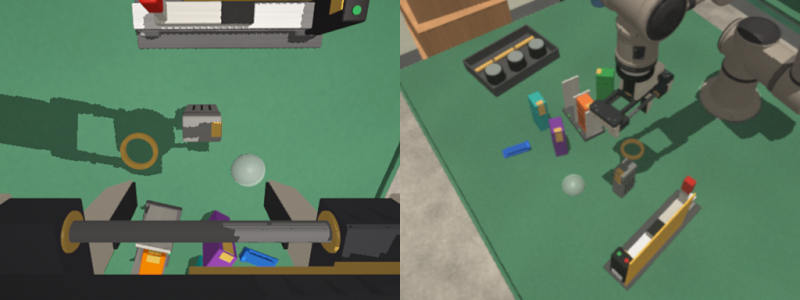

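The pack stands upright on the shelf with its brass towards the block end. Its top corners (about (233–284, 147–180) in the wrist image) match my prediction. Before regripping, I'll look straight down at the rail.

Emit:
send_rows([
  [0, 10, -18, 0],
  [0, 18, -36, 0],
  [0, 18, -36, 0],
  [0, 10, -17, 0],
  [0, 0, 0, 0],
])

```text
time: 13.1
tool_pos: [574.8, 187.3, 290.5]
tcp_rot: [-1.781, 1.57, 3.114]
contact_force: [-0.1, -0.4, -0.0]
grip_width: 92.0
```

```bash
python3 - <<'E'
from h import *
st();snap('wrist','w3')
im=cv2.imread('pics/w3.png')
cv2.imwrite('pics/v3.png',cv2.resize(im[60:360],(800,469),interpolation=2))
E
```

```text
t 13.1 tcp [574.8 187.3 290.5] jaw 10.43 down [-9.e-04  0.e+00 -1.e+00] j6 0.01 F [-0.1 -0.4 -0. ] w 92.0
```

View pics/w3.png

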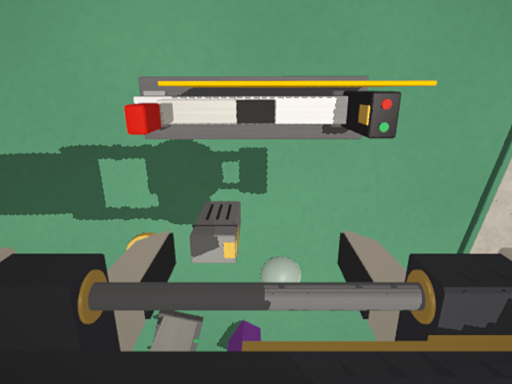

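The wrist view shows the seat as a black patch at x 237–275, y 99–124, the guard's top edge as a yellow line at row ~83, the handle at ~(142,119) and the block's face at x≈360. Measuring these with masks.

```bash
python3 - <<'E'
from h import *
im=cv2.imread('pics/w3.png');hsv=cv2.cvtColor(im,cv2.COLOR_BGR2HSV);g=im.max(2)
m=np.zeros(g.shape,'u1');m[90:135,215:300]=(g[90:135,215:300]<75)
n,l,s,ce=cv2.connectedComponentsWithStats(m)
i=1+np.argmax(s[1:,4]);print('seat',s[i],ce[i])
c=cv2.findContours((l==i).astype('u1'),0,1)[0][0];r=cv2.minAreaRect(c);bx=cv2.boxPoints(r)
P=ray('w3',bx,70);print(bx.round(1).tolist(),P.round(1).tolist(),'ctr',ray('w3',[ce[i]],70).round(1))
print('edges',[round(float(np.linalg.norm(P[k]-P[k-1])),1) for k in range(4)],[round(float(np.degrees(np.arctan2(*(P[k]-P[k-1])[1::-1]))),1) for k in range(4)])
y=((abs(hsv[...,0].astype(int)-23)<8)&(hsv[...,1]>170)&(hsv[...,2]>100));y[95:]=0
v,u=np.nonzero(y);q=np.polyfit(u,v,1);ends=ray('w3',[[u.min(),np.polyval(q,u.min())],[u.max(),np.polyval(q,u.max())]],198)
print('guard',u.min(),u.max(),v.min(),v.max(),ends.round(1).tolist(),np.degrees(np.arctan2(*(ends[1]-ends[0])[1::-1])))
rd=((hsv[...,0]<8)|(hsv[...,0]>172))&(hsv[...,1]>150)&(hsv[...,2]>60);rd[:,200:]=0;print('red',np.argwhere(rd).min(0),np.argwhere(rd).max(0))
# brightness profile columns/rows around seat
print('row111',g[111,228:285].tolist());print('col256',g[72:142,256].tolist());print('col190',g[72:142,190].tolist(),'col310',g[72:142,310].tolist())
E
```

```text
seat [237 100  38  23 854] [255.19672131 110.94496487]
[[237.0, 100.0], [274.0, 100.0], [274.0, 122.0], [237.0, 122.0]] [[538.6, 253.4, 70.0], [584.7, 261.9, 70.0], [590.1, 235.1, 70.0], [543.1, 226.5, 70.0]] ctr [[563.7 244.4  70. ]]
edges [27.3, 46.8, 27.3, 47.8] [99.3, 10.4, -78.6, -169.6]
guard 158 436 81 86 [[476.3, 260.0, 198.0], [711.5, 303.6, 198.0]] 10.489571481811051
red [104 124] [134 160]
row111 [234, 234, 234, 234, 235, 236, 238, 234, 167, 68, 52, 57, 59, 60, 60, 59, 58, 60, 61, 59, 59, 58, 57, 58, 60, 59, 59, 60, 59, 58, 59, 58, 58, 57, 58, 58, 58, 57, 58, 58, 58, 57, 58, 57, 58, 53, 79, 172, 239, 252, 249, 248, 248, 248, 248, 248, 248]
col256 [147, 147, 148, 148, 124, 116, 120, 118, 141, 235, 255, 255, 249, 206, 152, 109, 63, 61, 60, 62, 63, 61, 57, 68, 135, 161, 195, 156, 64, 51, 57, 57, 60, 58, 58, 58, 57, 60, 59, 59, 59, 58, 57, 59, 60, 59, 59, 59, 57, 56, 64, 116, 124, 116, 117, 117, 116, 114, 115, 115, 117, 118, 116, 115, 114, 116, 107, 136, 152, 152]
col190 [154, 154, 155, 155, 126, 114, 115, 113, 135, 234, 255, 255, 251, 214, 156, 124, 89, 62, 59, 61, 62, 63, 58, 61, 110, 150, 208, 199, 213, 230, 231, 231, 229, 227, 229, 229, 227, 226, 227, 230, 233, 230, 227, 226, 227, 229, 228, 227, 228, 233, 222, 187, 135, 112, 116, 117, 116, 118, 117, 116, 117, 116, 116, 114, 114, 117, 114, 94, 88, 89] col310 [148, 147, 148, 137, 114, 118, 120, 117, 159, 239, 255, 255, 252, 208, 148, 103, 61, 59, 63, 63, 64, 62, 58, 64, 147, 230, 252, 252, 252, 251, 251, 252, 251, 249, 247, 247, 250, 252, 252, 248, 248, 249, 249, 251, 249, 248, 248, 250, 251, 251, 255, 212, 122, 110, 116, 117, 114, 115, 118, 119, 118, 117, 115, 116, 115, 115, 100, 136, 154, 154]
```

```bash
python3 - <<'E'
from h import *
n=np.array([-np.sin(np.radians(10.45)),np.cos(np.radians(10.45)),0])
for z in (0,6): print('base z',z,(ray('w3',[[256,75.7],[256,138.5]],z)@n).round(1))
print('seat',(ray('w3',[[256,99.3],[256,122.8]],70)@n).round(1))
a=np.radians(10.4);c=np.array([539,70,0]);x=np.array([np.cos(a),np.sin(a),0]);y=np.array([-np.sin(a),np.cos(a),0])
print('pack TCP n',np.array([538.9,69.8,0])@n)
C=[c+x*i*29+y*j*20+[0,0,130] for i,j in((1,1),(1,-1),(-1,-1),(-1,1))]
print(proj('w3',C).round(1).tolist())
im=np.hstack([cv2.resize(cv2.imread('pics/w2.png')[130:210,215:300],(400,376),interpolation=0),cv2.resize(cv2.imread('pics/w3.png')[190:270,175:260],(400,376),interpolation=0)])
cv2.imwrite('pics/v4.png',im)
E
```

```text
base z 0 [183.   92.5]
base z 6 [182.8  93.4]
seat [152.4 123.2]
pack TCP n -29.10201650747908
[[233.5, 236.1], [234.2, 264.4], [189.0, 264.3], [186.9, 236.0]]
```

View pics/v4.png

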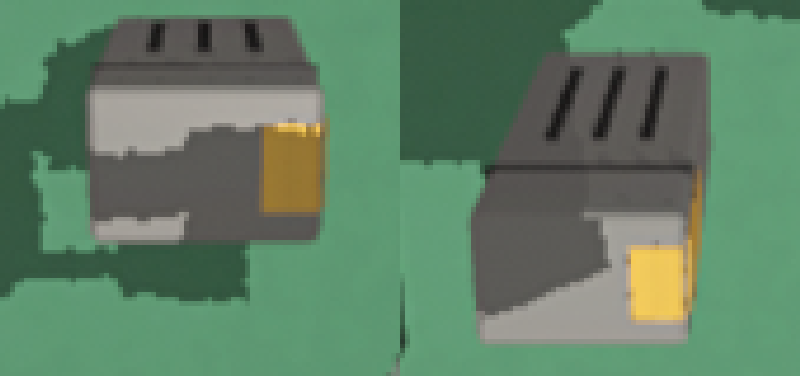

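The pack's observed top outline gives a camera bias of about +1.5 mm across the rail. Correcting for it, I get a seat target of about (563.5, 242.5) and rail yaw 10.45°. Returning to regrip over the ends.

Emit:
send_rows([
  [0, -10, 18, 0],
  [0, -18, 37, 0],
  [0, -18, 37, 0],
  [0, -9.4, 17, 0],
  [0, 0, 0, 0],
])

```text
time: 13.78
tool_pos: [539.7, 66.9, 291.9]
tcp_rot: [1.556, 1.57, 0.163]
contact_force: [-0.1, 1.2, -0.2]
grip_width: 92.0
```

Emit:
send_rows([
  [30, 0, 0, 0],
  [45, 0, 0, 0],
  [45, 0, 0, 0],
  [35, 0, 0, 0],
  [25, 0, 0, 0],
  [15, 0, 0, 0],
  [12, 0, 0, 0],
  [0, 0, 0, 0],
])

```text
time: 14.78
tool_pos: [539.7, 68.3, 84.0]
tcp_rot: [-1.8, 1.57, 3.093]
contact_force: [-0.3, 0.4, 1.1]
grip_width: 91.9
```

```bash
python3 - <<'E'
from h import *
st()
E
```

```text
t 14.78 tcp [539.7  68.3  84. ] jaw 10.36 down [-7.e-04  0.e+00 -1.e+00] j6 -0.2 F [-0.3  0.4  1.1] w 91.9
```

Emit:
send_rows([
  [1, 0, -1.6, 0],
  [0, 0, 0, 0],
])

```text
time: 15.02
tool_pos: [540.1, 69.6, 84.1]
tcp_rot: [1.345, 1.569, -0.045]
contact_force: [0.1, 0.5, 0.3]
grip_width: 92.2
```

Emit:
send_rows([
  [0, 0, 0, 0],
  [0, 0, 0, 0],
  [0, 0, 0, 0],
  [0, 0, 0, 0],
  [0, 0, 0, 0],
  [0, 0, 0, 0],
], hand=0)

```text
time: 15.78
tool_pos: [539.7, 69.6, 83.4]
tcp_rot: [1.162, 1.57, -0.228]
contact_force: [0.4, 0.1, -0.4]
grip_width: 57.8
```

```bash
python3 - <<'E'
from h import *
st()
E
```

```text
t 15.78 tcp [539.7  69.6  83.4] jaw 10.34 down [ 3.e-04 -1.e-04 -1.e+00] j6 -0.19 F [ 0.4  0.1 -0.4] w 57.8
```

Emit:
send_rows([
  [-5, 0, 0, 0],
  [-15, 0, 0, 0],
  [-25, 0, 0, 0],
  [-30, 0, 0, 0],
  [-25, 0, 0, 0],
  [-15, 0, 0, 0],
  [-5, 0, 0, 0],
  [0, 0, 0, 0],
])

```text
time: 16.77
tool_pos: [539.3, 69.5, 203.0]
tcp_rot: [-1.616, 1.57, -3.006]
contact_force: [0.1, -0.8, -6.2]
grip_width: 57.9
```

Emit:
send_rows([
  [0, 5, -10, 0],
  [0, 10, -25, 0],
  [0, 10, -35, 0],
  [0, 10, -35, 0],
  [0, 10, -30, 0],
  [0, 6, -15, 0],
  [0, 4, -10, 0],
  [0, 0, 0, 0],
])

```text
time: 17.77
tool_pos: [565.0, 236.8, 203.0]
tcp_rot: [-0.954, 1.57, -2.344]
contact_force: [0.1, -0.6, -5.9]
grip_width: 57.9
```

```bash
python3 - <<'E'
from h import *
st()
E
```

```text
t 17.77 tcp [565.  236.8 203. ] jaw 10.36 down [-6.e-04 -6.e-04 -1.e+00] j6 0.09 F [ 0.1 -0.6 -5.9] w 57.9
```

Emit:
send_rows([
  [0, -0.5, -3, 0],
  [0, 0, -2.9, 0],
  [10, 0, 0, 0],
  [15, 0, 0, 0],
  [12, 0, 0, 0],
  [6, 0, 0, 0],
  [2, 0, 0, 0],
  [0, 0, 0, 0],
])

```text
time: 18.77
tool_pos: [563.6, 242.6, 158.6]
tcp_rot: [1.417, 1.57, 0.027]
contact_force: [0.6, -0.8, -6.1]
grip_width: 57.8
```

```bash
python3 - <<'E'
from h import *
st();snap('scene','sc3');snap('top','top3')
a=cv2.resize(cv2.imread('pics/sc3.png')[190:370,250:410],(400,450),interpolation=2);b=cv2.resize(cv2.imread('pics/top3.png')[110:290,110:270],(400,450),interpolation=2)
cv2.imwrite('pics/v5.png',np.hstack([a,b]))
E
```

```text
t 18.77 tcp [563.6 242.6 158.6] jaw 10.35 down [ 4.e-04  0.e+00 -1.e+00] j6 0.1 F [ 0.6 -0.8 -6.1] w 57.8
```

View pics/v5.png

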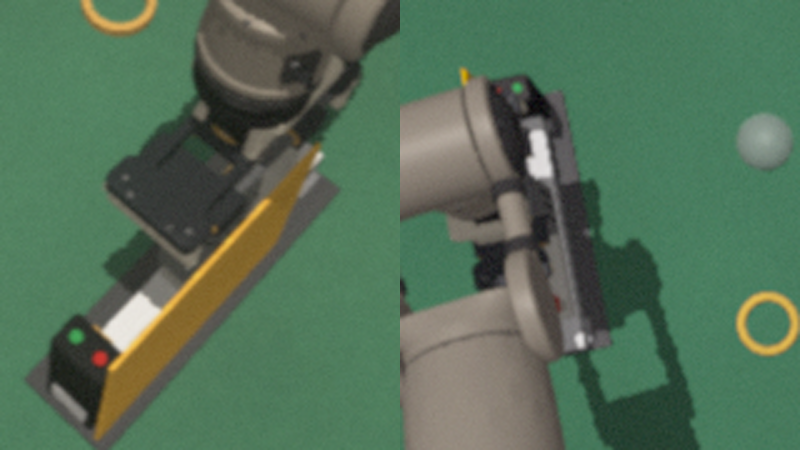

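Both fixed cameras are blocked by the arm, but nothing is being touched. Lowering onto the seat, watching the force.

Emit:
send_rows([
  [2, 0, 0, 0],
  [1.5, 0, 0, 0],
  [0.7, 0, 0, 0],
  [0, 0, 0, 0],
])

```text
time: 19.38
tool_pos: [563.4, 242.5, 154.1]
tcp_rot: [-1.07, 1.571, -2.461]
contact_force: [-0.6, 1.1, -6.4]
grip_width: 57.8
```

Emit:
send_rows([
  [0.7, 0, 0, 0],
  [0.5, 0, 0, 0],
  [0, 0, 0, 0],
])

```text
time: 19.75
tool_pos: [563.5, 242.6, 153.4]
tcp_rot: [1.538, 1.57, 0.148]
contact_force: [-0.9, -0.1, -2.8]
grip_width: 57.6
```

Emit:
send_rows([
  [0.3, 0, 0, 0],
  [0, 0, 0, 0],
  [0, 0, 0, 0],
])

```text
time: 20.12
tool_pos: [563.6, 242.6, 153.4]
tcp_rot: [1.543, 1.57, 0.152]
contact_force: [-1.7, -1.0, 3.4]
grip_width: 57.4
```

Emit:
send_rows([
  [0, 0, 0, 0],
  [0, 0, 0, 0],
  [0, 0, 0, 0],
  [0, 0, 0, 0],
  [0, 0, 0, 0],
  [0, 0, 0, 0],
  [0, 0, 0, 0],
  [0, 0, 0, 0],
], hand=1)

```text
time: 21.12
tool_pos: [563.4, 242.5, 152.7]
tcp_rot: [-0.398, 1.571, -1.788]
contact_force: [-0.6, 0.4, 0.2]
grip_width: 92.1
```

Emit:
send_rows([
  [-15, 0, 0, 0],
  [-30, 0, 0, 0],
  [-45, 0, 0, 0],
  [-45, 0, 0, 0],
  [-25, 0, 0, 0],
  [0, 0, 50, 0],
  [0, 0, 50, 0],
  [0, 0, 0, 0],
])

```text
time: 22.12
tool_pos: [582.0, 141.0, 313.9]
tcp_rot: [0.924, 1.569, -0.471]
contact_force: [0.4, 0.7, 0.3]
grip_width: 92.0
```

```bash
python3 - <<'E'
from h import *
st();snap('wrist','w5')
cv2.imwrite('pics/v6.png',cv2.resize(cv2.imread('pics/w5.png')[30:230,90:430],(800,470),interpolation=0))
n=np.array([-np.sin(np.radians(10.45)),np.cos(np.radians(10.45)),0]);u=np.array([n[1],-n[0],0]);c=np.array([563.5,242.6,200])
print(proj('w5',[c+u*i*29+n*j*20 for i,j in((1,1),(1,-1),(-1,-1),(-1,1))]).round(1).tolist())
E
```

```text
t 22.12 tcp [582.  141.  313.9] jaw 10.09 down [ 1.5e-03 -7.0e-04 -1.0e+00] j6 -0.07 F [0.4 0.7 0.3] w 92.0
[[286.9, 43.3], [285.9, 90.4], [223.6, 90.8], [221.8, 43.7]]
```

View pics/v6.png

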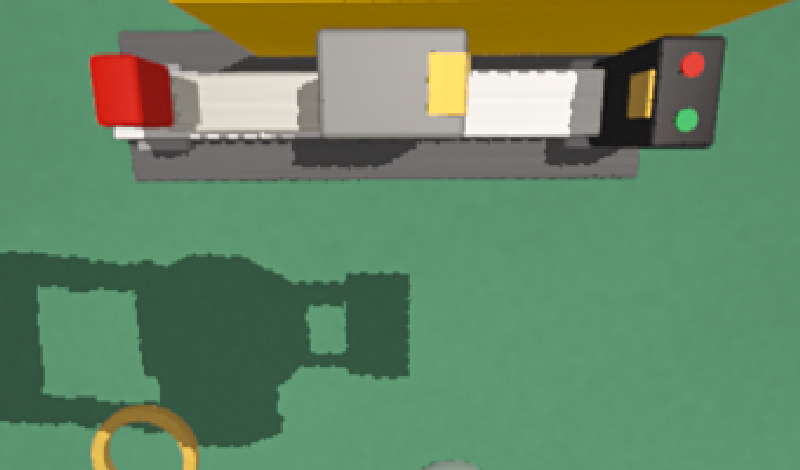

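```bash
python3 - <<'E'
from h import *
n=np.array([-np.sin(np.radians(10.45)),np.cos(np.radians(10.45)),0]);u=np.array([n[1],-n[0],0])
k=800/340
def f(x,y,z):
    P=ray('w5',[[90+x/k,30+y/k]],z)[0];return (P@u).round(1),(P@n).round(1)
print('pack',f(392,83,200),'handle L/R top',f(92,90,185),f(133,90,185),'handle y',f(112,55,185),f(112,125,185),'block y',f(690,37,136),f(690,148,136))
print('carriage surfaces/base edge',f(390,179,6),'block front',f(655,92,136))
print(ray('w5',[[90+112/k,30+90/k]],185),get_obs()['tool_pos'])
E
```

```text
pack (np.float64(600.1), np.float64(138.3)) handle L/R top (np.float64(478.2), np.float64(137.4)) (np.float64(494.9), np.float64(137.3)) handle y (np.float64(488.0), np.float64(150.4)) (np.float64(484.7), np.float64(123.9)) block y (np.float64(737.0), np.float64(161.2)) (np.float64(742.8), np.float64(112.6))
carriage surfaces/base edge (np.float64(598.9), np.float64(92.5)) block front (np.float64(723.4), np.float64(137.8))
[[453.34701496 223.28953449 185.        ]] [581.64605341 142.87912338 313.80516314]
```

The pack stands square on the seat with its brass towards the block. It is within about 1.5 mm along and 1 mm across of the position given by the handle, block and base. Next I shut the fingers, go behind the handle and push.

Emit:
send_rows([
  [0, -10, -7, 0],
  [0, -25, -16, 0],
  [0, -30, -18, 0],
  [0, -30, -18, 0],
  [0, -30, -18, 0],
  [0, -25, -16, 0],
  [0, -11, -8, 0],
  [0, 0, 0, 0],
], hand=0)

```text
time: 23.18
tool_pos: [404.2, 215.5, 313.2]
tcp_rot: [1.617, 1.57, 0.229]
contact_force: [0.6, -0.1, 0.5]
grip_width: 16.3
```

```bash
python3 - <<'E'
from h import *
st()
E
```

```text
t 23.18 tcp [404.2 215.5 313.2] jaw 10.48 down [ 1.1e-03  3.0e-04 -1.0e+00] j6 0.14 F [ 0.6 -0.1  0.5] w 16.3
```

Emit:
send_rows([
  [20, 0, 2, 0],
  [35, 0, 0, 0],
  [35, 0, 0, 0],
  [30, 0, 0, 0],
  [20, 0, 0, 0],
  [14, 0, 0, 0],
  [6, 0, 0, 0],
  [0, 0, 0, 0],
])

```text
time: 24.18
tool_pos: [405.5, 212.7, 152.7]
tcp_rot: [0.95, 1.571, -0.44]
contact_force: [-0.5, 0.6, 0.2]
grip_width: 0.5
```

Emit:
send_rows([
  [0, 5, 0, 0],
  [0, 5, 0, 0],
  [0, 4, 0, 0],
  [0, 3, 0, 0],
  [0, 3, 0, 0],
  [0, 3, 0, 0],
])

```text
time: 24.92
tool_pos: [428.0, 216.8, 152.7]
tcp_rot: [-0.72, 1.571, -2.111]
contact_force: [-0.9, -0.4, 0.1]
grip_width: 0.8
```

```bash
python3 - <<'E'
from h import *
st()
E
```

```text
t 24.93 tcp [428.  216.8 152.7] jaw 10.34 down [-1.e-04 -1.e-04 -1.e+00] j6 0.13 F [-0.9 -0.4  0.1] w 0.8
```

Emit:
send_rows([
  [0, 3, 0, 0],
  [0, 3, 0, 0],
  [0, 3, 0, 0],
  [0, 3, 0, 0],
  [0, 4, 0, 0],
  [0, 4, 0, 0],
  [0, 4, 0, 0],
  [0, 4, 0, 0],
])

```text
time: 25.92
tool_pos: [455.7, 221.9, 152.7]
tcp_rot: [0.558, 1.571, -0.832]
contact_force: [-0.6, 0.3, -0.9]
grip_width: 0.3
```

Emit:
send_rows([
  [0, 4, 0, 0],
  [0, 4, 0, 0],
  [0, 4, 0, 0],
  [0, 4, 0, 0],
  [0, 4, 0, 0],
  [0, 4, 0, 0],
  [0, 4, 0, 0],
  [0, 4, 0, 0],
])

```text
time: 26.92
tool_pos: [487.1, 227.6, 152.7]
tcp_rot: [-0.466, 1.571, -1.856]
contact_force: [0.3, -0.4, -0.4]
grip_width: 0.6
```

```bash
python3 - <<'E'
from h import *
st();snap('wrist','w6');cv2.imwrite('pics/v7.png',cv2.imread('pics/w6.png'))
E
```

```text
t 26.93 tcp [487.1 227.6 152.7] jaw 10.34 down [-0.e+00 -1.e-04 -1.e+00] j6 0.11 F [ 0.3 -0.4 -0.4] w 0.6
```

View pics/v7.png

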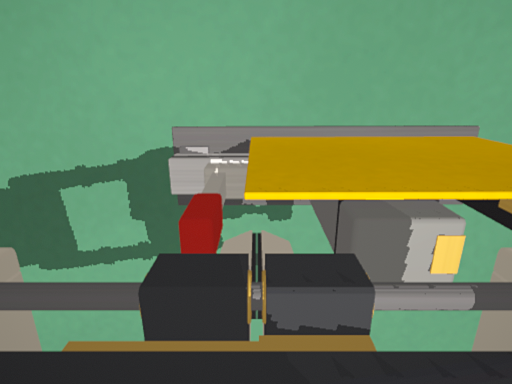

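```bash
python3 - <<'E'
from h import *
o=get_obs()
n=np.array([-np.sin(np.radians(10.45)),np.cos(np.radians(10.45)),0]);u=np.array([n[1],-n[0],0])
P=lambda a,b,z:a*u+b*n+[0,0,z]
print('tcp',proj('w6',[o['tool_pos'],o['tool_pos']+[0,0,40]]).round(0).tolist(),o['tool_pos']@u,o['tool_pos']@n)
for a in (486.5,510,535,548):print(a,'handle',proj('w6',[P(a,136.5,185),P(a,150,185),P(a,150,135)]).round(0).tolist(),'pack',proj('w6',[P(a+112,136.5,200),P(a+112,136.5,70)]).round(0).tolist())
im=cv2.imread('pics/w6.png');cv2.imwrite('pics/v8.png',cv2.resize(im[120:310,150:490],(800,447),interpolation=0))
E
```

```text
tcp [[255.0, 222.0], [255.0, 252.0]] 520.80425166842 135.4564614265702
486.5 handle [[195.0, 244.0], [194.0, 222.0], [207.0, 194.0]] pack [[403.0, 257.0], [340.0, 185.0]]
510 handle [[236.0, 244.0], [236.0, 222.0], [240.0, 193.0]] pack [[448.0, 257.0], [366.0, 185.0]]
535 handle [[280.0, 243.0], [281.0, 222.0], [276.0, 193.0]] pack [[495.0, 256.0], [393.0, 185.0]]
548 handle [[303.0, 243.0], [304.0, 222.0], [294.0, 193.0]] pack [[520.0, 256.0], [407.0, 185.0]]
```

View pics/v8.png

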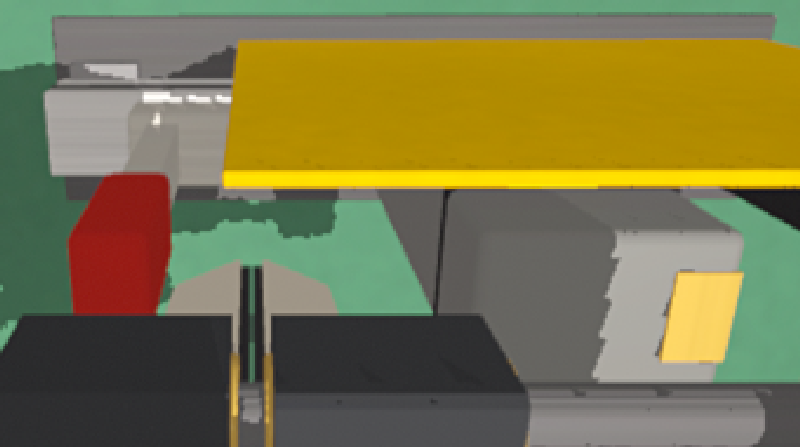

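```bash
python3 - <<'E'
from h import *
n=np.array([-np.sin(np.radians(10.45)),np.cos(np.radians(10.45)),0]);u=np.array([n[1],-n[0],0])
P=lambda a,b,z:a*u+b*n+[0,0,z]
snap('scene','sc6');snap('top','top6')
for f in('sc0','sc6','top0','top6','w5','w6'):
    im=cv2.imread(f'pics/{f}.png');hsv=cv2.cvtColor(im,cv2.COLOR_BGR2HSV)
    r=((hsv[...,0]<8)|(hsv[...,0]>172))&(hsv[...,1]>140)&(hsv[...,2]>60)
    k,l,s,ce=cv2.connectedComponentsWithStats(r.astype('u1'));print(f,[(s[i].tolist(),ce[i].round(1).tolist()) for i in range(1,k) if s[i,4]>12])
for f in('sc0','top0'):print(f,[ (a,proj(f,[P(a,136.5,185)]).round(0).tolist()) for a in(486,520,560)],'tcp/finger',proj(f,[get_obs()['tool_pos'],get_obs()['tool_pos']+[0,0,30]]).round(0).tolist())
E
```

```text
sc0 [([361, 225, 18, 23, 259], [369.0, 235.9]), ([287, 330, 6, 7, 33], [289.7, 333.1])]
sc6 [([287, 330, 6, 7, 34], [289.6, 333.1])]
top0 [([147, 145, 4, 4, 13], [148.4, 146.4]), ([160, 228, 14, 9, 86], [166.1, 232.0])]
top6 []
w5 [([128, 53, 35, 31, 953], [145.0, 68.4]), ([379, 52, 10, 11, 88], [383.6, 57.0])]
w6 [([179, 194, 44, 60, 2257], [201.0, 224.5])]
sc0 [(486, [[371.0, 230.0]]), (520, [[361.0, 241.0]]), (560, [[348.0, 254.0]])] tcp/finger [[357.0, 248.0], [360.0, 241.0]]
top0 [(486, [[165.0, 233.0]]), (520, [[163.0, 220.0]]), (560, [[160.0, 206.0]])] tcp/finger [[166.0, 221.0], [164.0, 220.0]]
```

The handle hasn't moved, yet the shut fingers are now at u≈521 with the handle at u≈487, so they went past it with almost no force reading. I have no viewer pictures left, so I'll test contact numerically by moving back towards the handle in small steps.

Emit:
send_rows([
  [0, -3, 0, 0],
  [0, -3, 0, 0],
  [0, -3, 0, 0],
  [0, 0, 0, 0],
])

```text
time: 27.58
tool_pos: [477.7, 225.9, 152.8]
tcp_rot: [1.106, 1.571, -0.285]
contact_force: [0.9, 0.1, -1.1]
grip_width: 0.3
```

Emit:
send_rows([
  [0, -3, 0, 0],
  [0, -3, 0, 0],
  [0, -3, 0, 0],
  [0, 0, 0, 0],
])

```text
time: 28.08
tool_pos: [468.9, 224.3, 152.7]
tcp_rot: [-0.139, 1.571, -1.529]
contact_force: [-0.1, -0.6, 0.3]
grip_width: 0.1
```

```bash
cat >> h.py <<'E'
n=np.array([-np.sin(np.radians(10.45)),np.cos(np.radians(10.45)),0]);u=np.array([n[1],-n[0],0])
def red(f):
    hsv=cv2.cvtColor(cv2.imread(f'pics/{f}.png'),cv2.COLOR_BGR2HSV)
    r=((hsv[...,0]<8)|(hsv[...,0]>172))&(hsv[...,1]>140)&(hsv[...,2]>60)
    k,l,s,ce=cv2.connectedComponentsWithStats(r.astype('u1'));print(f,[(s[i].tolist(),ce[i].round(1).tolist()) for i in range(1,k) if s[i,4]>12])
def pred(f,a): # bbox of handle box with centre at u=a
    q=proj(f,[(a+i)*u+(136.8+j)*n+[0,0,z] for i in(-10,10) for j in(-14,14) for z in(135,185)]);return q.min(0).round(0).tolist(),q.max(0).round(0).tolist()
E
python3 - <<'E'
from h import *
st();p=get_obs()['tool_pos'];print('u,n',p@u,p@n);snap('wrist','w7');red('w7')
for a in(460,475,487):print(a,pred('w7',a))
for a in(460,475,487):print('w6',a,pred('w6',a))
print(get_obs()['contact_force'],get_obs()['moment'])
E
```

```text
t 28.07 tcp [468.9 224.3 152.7] jaw 10.35 down [ 0.e+00 -1.e-04 -1.e+00] j6 0.12 F [-0.1 -0.6  0.3] w 0.1
u,n 501.83034406463383 135.53238786138857
w7 [([211, 194, 38, 60, 1572], [228.8, 218.8])]
460 ([161.0, 192.0], [212.0, 265.0])
475 ([188.0, 192.0], [232.0, 265.0])
487 ([210.0, 192.0], [248.0, 265.0])
w6 460 ([128.0, 192.0], [187.0, 265.0])
w6 475 ([155.0, 192.0], [207.0, 265.0])
w6 487 ([177.0, 192.0], [223.0, 265.0])
[-0.34439506  0.06049228  0.11312087] [-0.03841733 -0.06038012  0.03614085]
```

Emit:
send_rows([
  [0, -3, 0, 0],
  [0, -3, 0, 0],
  [0, -3, 0, 0],
  [0, 0, 0, 0],
])

```text
time: 28.62
tool_pos: [460.1, 222.7, 152.7]
tcp_rot: [-0.359, 1.571, -1.749]
contact_force: [0.1, 0.3, -0.3]
grip_width: 0.3
```

```bash
python3 - <<'E'
from h import *
st();p=get_obs()['tool_pos'];print('u,n',p@u,p@n);snap('wrist','w8');red('w8')
for a in(460,475,487):print(a,pred('w8',a))
o=get_obs();print(o['contact_force'],o['moment'])
for h in (0,20,40,60):print(h,proj('w8',[o['tool_pos']+[0,0,h]]).round(0))
im=cv2.imread('pics/w8.png');
for v in(215,225,232,240,248):print(v,im[v,205:300:3].tolist())
E
```

```text
t 28.62 tcp [460.1 222.7 152.7] jaw 10.35 down [-0.e+00 -1.e-04 -1.e+00] j6 0.12 F [ 0.1  0.3 -0.3] w 0.3
u,n 492.82188417945935 135.55550941718369
w8 [([228, 194, 34, 60, 1291], [244.8, 215.2])]
460 ([178.0, 192.0], [224.0, 265.0])
475 ([204.0, 192.0], [244.0, 265.0])
487 ([226.0, 192.0], [262.0, 265.0])
[-0.19957443  0.78442088 -0.00546677] [-0.03830806 -0.08884224  0.07296241]
0 [[255. 222.]]
20 [[255. 236.]]
40 [[255. 252.]]
60 [[255. 272.]]
215 [[76, 101, 62], [76, 100, 62], [76, 100, 62], [76, 98, 63], [77, 101, 62], [77, 101, 62], [74, 98, 61], [76, 102, 59], [23, 30, 143], [21, 28, 142], [20, 27, 141], [21, 26, 141], [22, 29, 142], [20, 27, 141], [21, 28, 141], [21, 28, 142], [19, 26, 141], [20, 28, 142], [19, 24, 142], [127, 166, 112], [134, 175, 111], [73, 97, 60], [77, 102, 63], [76, 100, 61], [76, 100, 62], [76, 100, 62], [76, 100, 61], [77, 100, 62], [76, 100, 61], [94, 126, 75], [130, 170, 106], [130, 170, 105]]
225 [[77, 101, 63], [77, 101, 62], [76, 100, 62], [76, 100, 61], [94, 126, 77], [130, 170, 107], [131, 170, 107], [127, 168, 114], [18, 23, 149], [22, 26, 152],
[... 1234 characters left out ...]
, [135, 149, 158], [135, 149, 158], [134, 149, 158], [134, 149, 158], [135, 149, 160], [134, 156, 148], [131, 171, 107], [130, 170, 107], [131, 168, 106], [129, 167, 105]]
248 [[76, 100, 62], [76, 102, 63], [75, 101, 63], [76, 100, 62], [73, 96, 59], [116, 154, 96], [136, 149, 161], [134, 149, 158], [134, 149, 158], [134, 148, 158], [135, 149, 158], [135, 149, 158], [135, 149, 158], [134, 148, 158], [134, 149, 158], [138, 153, 162], [34, 32, 29], [32, 34, 105], [37, 34, 32], [138, 154, 163], [134, 149, 158], [134, 149, 158], [134, 149, 158], [134, 149, 158], [134, 149, 158], [134, 149, 158], [134, 148, 157], [134, 149, 158], [135, 149, 159], [130, 165, 120], [130, 170, 107], [131, 171, 108]]
```

The images settle it. The visible finger ends project to row ~230, where the TCP pose would put them at row ~211. So the shut fingertips sit roughly 30 mm above the nominal TCP and skimmed over the top of the handle. I'll go back behind it and lower, to TCP z 135. I'll also offset 10 mm away from the guard, so the gripper body clears both guard and pack.

Emit:
send_rows([
  [-12, 0, 0, 0],
  [-13, 0, 0, 0],
  [0, -10, 5, 0],
  [0, -20, 5, 0],
  [0, -18, 0, 0],
  [0, -7, 0, 0],
  [0, 0, 0, 0],
])

```text
time: 29.55
tool_pos: [407.8, 202.9, 177.9]
tcp_rot: [1.399, 1.57, 0.009]
contact_force: [-0.0, -0.7, 0.1]
grip_width: 0.5
```

Emit:
send_rows([
  [10, 0, 0, 0],
  [15, 0, 0, 0],
  [10, 0, 0, 0],
  [5, 0, 0, 0],
  [3, 0, 0, 0],
  [0, 0, 0, 0],
])

```text
time: 30.3
tool_pos: [408.1, 203.0, 134.7]
tcp_rot: [0.823, 1.571, -0.567]
contact_force: [0.0, 0.3, -0.1]
grip_width: -0.1
```

Emit:
send_rows([
  [0, 3, 0, 0],
  [0, 3, 0, 0],
  [0, 3, 0, 0],
  [0, 3, 0, 0],
  [0, 3, 0, 0],
  [0, 3, 0, 0],
])

```text
time: 31.05
tool_pos: [425.9, 206.2, 134.7]
tcp_rot: [-0.465, 1.571, -1.855]
contact_force: [0.4, -0.2, 0.8]
grip_width: 0.3
```

```bash
python3 - <<'E'
from h import *
st();p=get_obs()['tool_pos'];print('u,n',p@u,p@n);snap('wrist','w9');red('w9')
for a in(475,487,500):print(a,pred('w9',a))
E
```

```text
t 31.05 tcp [425.9 206.2 134.7] jaw 10.34 down [-0.e+00 -1.e-04 -1.e+00] j6 0.11 F [ 0.4 -0.2  0.8] w 0.3
u,n 456.22257248208905 125.56895509143037
w9 [([287, 188, 48, 66, 2731], [309.5, 221.6])]
475 ([268.0, 186.0], [312.0, 266.0])
487 ([286.0, 186.0], [337.0, 266.0])
500 ([305.0, 186.0], [363.0, 266.0])
```

Emit:
send_rows([
  [0, 2.5, 0, 0],
  [0, 2.5, 0, 0],
  [0, 2.5, 0, 0],
  [0, 2.5, 0, 0],
  [0, 2.5, 0, 0],
  [0, 2.5, 0, 0],
])

```text
time: 31.85
tool_pos: [440.5, 209.0, 134.6]
tcp_rot: [-1.433, 1.571, -2.823]
contact_force: [-1.3, -0.2, 0.4]
grip_width: 0.5
```

Emit:
send_rows([
  [0, 2.5, 0, 0],
  [0, 2.5, 0, 0],
  [0, 2.5, 0, 0],
  [0, 2.5, 0, 0],
  [0, 2.5, 0, 0],
  [0, 2.5, 0, 0],
])

```text
time: 32.6
tool_pos: [455.4, 211.7, 134.7]
tcp_rot: [-2.224, 1.571, 2.669]
contact_force: [-1.8, -0.5, 0.0]
grip_width: 0.5
```

```bash
python3 - <<'E'
from h import *
st();p=get_obs()['tool_pos'];print('u,n',p@u,p@n);snap('wrist','w10');red('w10')
for a in(475,487,500,520):print(a,pred('w10',a))
E
```

```text
t 32.6 tcp [455.4 211.7 134.7] jaw 10.34 down [-0.  0. -1.] j6 0.1 F [-1.8 -0.5  0. ] w 0.5
u,n 486.19916410247856 125.58385507325978
w10 [([283, 188, 46, 66, 2616], [304.9, 221.1])]
475 ([211.0, 187.0], [253.0, 266.0])
487 ([235.0, 186.0], [276.0, 266.0])
500 ([260.0, 186.0], [302.0, 266.0])
520 ([290.0, 186.0], [343.0, 266.0])
```

The carriage is moving: handle from u≈487 to ≈514, force about 2 N. Continuing to the stop.

Emit:
send_rows([
  [0, 3, 0, 0],
  [0, 3, 0, 0],
  [0, 3, 0, 0],
  [0, 3, 0, 0],
  [0, 3, 0, 0],
  [0, 3, 0, 0],
  [0, 3, 0, 0],
  [0, 3, 0, 0],
])

```text
time: 33.65
tool_pos: [479.0, 216.0, 134.7]
tcp_rot: [-1.404, 1.571, -2.794]
contact_force: [-2.4, 1.2, -0.3]
grip_width: 0.4
```

Emit:
send_rows([
  [0, 3, 0, 0],
  [0, 3, 0, 0],
  [0, 3, 0, 0],
  [0, 3, 0, 0],
  [0, 3, 0, 0],
  [0, 3, 0, 0],
  [0, 3, 0, 0],
  [0, 3, 0, 0],
])

```text
time: 34.65
tool_pos: [502.6, 220.3, 134.7]
tcp_rot: [-0.616, 1.571, -2.007]
contact_force: [-2.8, 1.5, 0.9]
grip_width: 0.7
```

Emit:
send_rows([
  [0, 2, 0, 0],
  [0, 2, 0, 0],
  [0, 2, 0, 0],
  [0, 2, 0, 0],
])

```text
time: 35.15
tool_pos: [510.4, 221.7, 134.7]
tcp_rot: [-0.212, 1.571, -1.602]
contact_force: [-3.1, 1.2, 0.0]
grip_width: 0.3
```

Emit:
send_rows([
  [0, 2, 0, 0],
  [0, 2, 0, 0],
  [0, 2, 0, 0],
])

```text
time: 35.52
tool_pos: [513.5, 222.3, 134.5]
tcp_rot: [-1.506, 1.565, -2.895]
contact_force: [-15.2, -0.7, 7.7]
grip_width: 0.5
```

End stop reached: 15 N, and total carriage travel is about 86 mm. That fits a start between 0 and 0.03. Backing off and checking.

Emit:
send_rows([
  [0, 0.5, 0, 0],
  [0, 0, 0, 0],
  [0, 0, 0, 0],
])

```text
time: 35.9
tool_pos: [513.5, 222.2, 134.6]
tcp_rot: [-1.489, 1.564, -2.879]
contact_force: [-14.3, -2.0, 6.4]
grip_width: 0.6
```

Emit:
send_rows([
  [0, -2, 0, 0],
  [0, -4, 0, 0],
  [0, -10, 0, 0],
  [0, -15, 0, 0],
  [0, -10, 0, 0],
  [0, -5, 0, 0],
])

```text
time: 36.65
tool_pos: [471.1, 214.4, 134.9]
tcp_rot: [1.354, 1.57, -0.037]
contact_force: [0.7, -0.3, -0.3]
grip_width: 0.5
```

Emit:
send_rows([
  [-30, 0, 0, 0],
  [-50, 0, 0, 0],
  [-50, 0, 0, 0],
  [-30, 0, 0, 0],
  [0, 30, 30, 0],
  [0, 30, 30, 0],
  [0, 20, 15, 0],
  [0, 0, 0, 0],
])

```text
time: 37.65
tool_pos: [564.7, 154.1, 293.8]
tcp_rot: [-1.249, 1.57, -2.641]
contact_force: [-0.2, -0.4, -0.5]
grip_width: 0.3
```

```bash
python3 - <<'E'
from h import *
st();snap('wrist','w11');red('w11');red('w5')
for a in(565,570,575,580):print(a,'handle',pred('w11',a),'packtop',proj('w11',[(a+112+i*29)*u+(136.3+j*20)*n+[0,0,200] for i,j in((1,1),(1,-1),(-1,-1),(-1,1))]).round(0).tolist())
im=cv2.imread('pics/w11.png');hsv=cv2.cvtColor(im,cv2.COLOR_BGR2HSV)
y=((abs(hsv[...,0].astype(int)-23)<8)&(hsv[...,1]>100)&(hsv[...,2]>100)).astype('u1')
k,l,s,ce=cv2.connectedComponentsWithStats(y);print('yellow',[(s[i].tolist(),ce[i].round(1).tolist()) for i in range(1,k) if s[i,4]>40])
gr=((hsv[...,1]<25)&(hsv[...,2]>100)&(hsv[...,2]<185)).astype('u1');gr[250:]=0
k,l,s,ce=cv2.connectedComponentsWithStats(gr);
for i in range(1,k):
    if s[i,4]>300: print('grey',s[i].tolist(),ce[i].round(1).tolist(),cv2.minAreaRect(np.argwhere(l==i)[:,::-1].astype('f4')))
E
```

```text
t 37.65 tcp [564.7 154.1 293.8] jaw 10.22 down [-6.e-04 -4.e-04 -1.e+00] j6 -0.04 F [-0.2 -0.4 -0.5] w 0.3
w11 [([233, 68, 22, 33, 664], [243.8, 84.1])]
w5 [([128, 53, 35, 31, 953], [145.0, 68.4]), ([379, 52, 10, 11, 88], [383.6, 57.0])]
565 handle ([223.0, 69.0], [247.0, 102.0]) packtop [[400.0, 61.0], [393.0, 109.0], [328.0, 110.0], [331.0, 61.0]]
570 handle ([229.0, 69.0], [252.0, 102.0]) packtop [[406.0, 61.0], [399.0, 109.0], [334.0, 110.0], [337.0, 61.0]]
575 handle ([234.0, 69.0], [257.0, 102.0]) packtop [[412.0, 61.0], [405.0, 109.0], [339.0, 110.0], [343.0, 61.0]]
580 handle ([240.0, 69.0], [262.0, 102.0]) packtop [[417.0, 60.0], [410.0, 109.0], [345.0, 110.0], [349.0, 61.0]]
yellow [([174, 41, 286, 24, 5231], [305.2, 51.0]), ([389, 69, 20, 28, 467], [398.3, 82.9]), ([134, 215, 47, 44, 843], [156.9, 235.3]), ([247, 270, 5, 54, 184], [249.0, 295.7]), ([262, 270, 4, 54, 187], [263.7, 295.8]), ([62, 335, 314, 16, 3718], [237.4, 344.1])]
grey [148, 54, 85, 20, 921] [174.8, 63.3] ((190.0, 63.5), (84.0, 19.0), 0.0)
grey [151, 59, 258, 59, 4134] [292.7, 100.9] ((279.6470947265625, 88.88339233398438), (57.49992370605469, 257.67962646484375), 88.99491119384766)
```

Final check:
- **Carriage:** the handle is at u≈574, which puts the seat at rail x≈+80 mm and the pack 8 mm from the block, at the hard stop.
- **Pack:** its brass edge is at column 409, where about 407 was expected for an upright, centred pack.

Handing in.

```bash
python3 -c "
from h import *
st();print(close_job())"
```

```text
t 37.7 tcp [563.7 154.9 294.1] jaw 10.29 down [-8.e-04 -0.e+00 -1.e+00] j6 -0.04 F [-0.7  0.2  0.7] w 0.3
the job is handed in; nothing more can be done
None
```

I handed the job in at 37.7 s of the 69 s limit. The grey pack stands on the carriage seat with its brass contact towards the terminal block, and the carriage is against its end stop. No verdict was reported.

**What I did:**
- I lifted the pack from the stall by its broad faces, stood it on the open shelf and released it.
- I regripped it over its narrow ends, set it on the seat and let go.
- I then pushed the red handle with shut fingers until the stop resisted at about 15 N.

**Last checks:**
- **Before the slide:** the pack was about 1.5 mm off centre along the rail and 1 mm across, and square with it.
- **After the slide:** the carriage had travelled about 87 mm, which puts the seat about 80 mm along the rail. Taking the stop as home, that fits the stated starting range. The brass edge was within about 2 px of where an upright, centred pack would show it.
- **Robot:** clear of everything, with no contact force.

**What disagreed or went unchecked:**
- **First push:** it missed because the fingers passed over the handle without touching it. The wrist images put the shut fingertips about 30 mm above the nominal TCP. I repeated the push about 18 mm lower and it worked.
- **Wrist camera:** it read about 1.5 mm off across the rail, and I corrected for that.
- **Final images:** I had used all 12 views, so the last check was by colour masks only. I did not measure the other items again, but every move stayed clear of them.

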